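# Empty the used filling capsules into the waste jar

### The job

Pick up the steel beaker of used filling capsules, tip all six capsules out into the open white waste jar, and stand the empty beaker upright on its mat again. Leave the jar standing, and leave the lid, syringe, bottles and curing light where they are.

Things in the scene. Friction and masses are not known exactly. Their poses are not given: they have to be found in the camera images.
- beaker: Polished steel beaker, open top, round, tapering, no handle: 72 mm high, 68 mm across the rim, 46 mm across the foot (about 59 mm at 42 mm height), wall 3 mm, floor 4 mm, about 140 g. Starts upright on the mat, holding the six capsules. Origin: centre of its underside; z: its axis, to the mouth. The capsules slide easily on the steel and leave when it is tipped 85 to 100 degrees from upright.
- beaker_rim (a point): Centre of the beaker's mouth, 72 mm above its origin on its axis.
- jar: Open wide-mouthed white plastic waste jar, straight round wall: 95 mm high, 110 mm outside diameter, 104 mm clear inside, a collar 116 mm across at 70 mm height, about 300 g, loose on the worktop. Origin: centre of its underside; z up. It stands on one side of the robot and the mat on the other; which is left varies.
- jar_rim (a point): Centre of the jar's mouth, 95 mm above its origin.
- mat: Flat red rubber mat fixed to the worktop, 160 mm along its x, 130 mm along its y, 3 mm thick, turned up to 20 degrees. Origin at the centre of its underside, z up (top face at 3 mm).
- capsule0: One of six used filling capsules, plastic, grey and white, a round-ended cylinder 30 mm long along its x and 14 mm in diameter, 10 g. Origin at its centre. Starts lying inside the beaker.
- capsule1: One of six used filling capsules, plastic, grey and white, a round-ended cylinder 30 mm long along its x and 14 mm in diameter, 10 g. Origin at its centre. Starts lying inside the beaker.
- capsule2: One of six used filling capsules, plastic, grey and white, a round-ended cylinder 30 mm long along its x and 14 mm in diameter, 10 g. Origin at its centre. Starts lying inside the beaker.
- capsule3: One of six used filling capsules, plastic, grey and white, a round-ended cylinder 30 mm long along its x and 14 mm in diameter, 10 g. Origin at its centre. Starts lying inside the beaker.
- capsule4: One of six used filling capsules, plastic, grey and white, a round-ended cylinder 30 mm long along its x and 14 mm in diameter, 10 g. Origin at its centre. Starts lying inside the beaker.
- capsule5: One of six used filling capsules, plastic, grey and white, a round-ended cylinder 30 mm long along its x and 14 mm in diameter, 10 g. Origin at its centre. Starts lying inside the beaker.
- jar_lid: Bystander: the jar's black screw lid, a disc 116 mm across and 16 mm high lying on the worktop. Origin at the centre of its underside.
- syringe: Bystander: black material syringe lying on the worktop, about 124 mm long along its x, 16 mm high, 32 mm wide at the finger flange. Origin on the worktop under its barrel.
- bottle_tall: Bystander: white dropper bottle standing, 28 mm across, 68 mm high. Origin at the centre of its underside.
- bottle_short: Bystander: black bottle standing, 26 mm across, 50 mm high. Origin at the centre of its underside.
- curing_light: Bystander: white cordless curing light lying on the worktop, about 205 mm long along its x, 32 mm wide, with an upright orange shield 54 mm across near its +x end. Origin on the worktop under its middle.
Things that resemble listed ones, but are neither listed nor needed, are in the scene too. Leave any purple look-alike of the mat alone.

How it is judged (in metres and radians):
On the way:
1. the beaker is tipped well over with its mouth at the jar (angle between beaker's own z axis and vertical above 1 rad and horizontal distance between beaker_rim and jar_rim below 0.11 m), for 0.1 s.
At the end, for the whole second after the job is handed in: All six capsules lie inside the jar, below its rim; the jar stands upright on the worktop (within 6 degrees); the beaker stands at rest and upright (within 6 degrees) on the mat, its centre at least 5 mm inside the mat's edge (horizontal distance between each of capsule0, capsule1, capsule2, capsule3, capsule4, capsule5 and jar below 0.052 m and z of capsule0 in the frame of jar between 0 and 0.09 m and z of capsule1 in the frame of jar between 0 and 0.09 m and z of capsule2 in the frame of jar between 0 and 0.09 m and z of capsule3 in the frame of jar between 0 and 0.09 m and z of capsule4 in the frame of jar between 0 and 0.09 m and z of capsule5 in the frame of jar between 0 and 0.09 m and angle between each of jar, beaker's own z axis and vertical below 0.1 rad and height (world z) of jar below 0.01 m and linear speed of beaker below 0.03 m/s and z of beaker in the frame of mat between 0 and 0.008 m and x of beaker in the frame of mat between -0.075 and 0.075 m and y of beaker in the frame of mat between -0.06 and 0.06 m); the robot touches nothing.
It fails at once if the jar is tipped over (angle between jar's own z axis and vertical above 0.6 rad).
It fails at once if the jar's lid, the syringe, a bottle or the curing light is knocked more than 40 mm from its place (distance of any of jar_lid, syringe, bottle_tall, bottle_short, curing_light from where it was at the start of the episode above 0.04 m).
It also fails if it takes over 48 s, if anything falls off the work surface, if the arm or the gripper's body presses on something with over 40 N, if the wrist force passes 120 N, or if a joint passes its speed limit or range.

### The arm

A 6-joint arm with a two-finger parallel gripper is mounted at the origin on the work surface. World frame = base frame: x ahead of the robot, y to its left, z up, the work surface at z = 0. Lengths are in m, angles in degrees, forces in N, time in s.
With the tool pointing down it reaches from about 0.25 to 0.725 m from the base axis. Payload 9.7 kg.
Tool frame: the origin (TCP) lies at the very end of the fingers, on their centre line; the grasp point (between the pads) lies tcp_to_grasp behind it (tcp_to_grasp is the distance from the TCP to the grasp point, in m); z points along the fingers, y is the direction in which the jaws open and shut (so a half turn about z gives the same grasp; the last joint's range is limited). The gripper opens to 85 mm and grips with 20 to 120 N. Pads are 22 mm wide; open, the fingers measure 114 mm over their backs; the gripper's body (76 mm by 85 mm) begins 54 mm behind the grasp point. The pads swing forward as they close: fully open they stand 13 mm farther back than shut.
Start: joints at [63.541, 4.979, 10.078, 95.1, 0, 90], TCP at [0.245, 0.492, 0.231] pointing down, gripper open.
Joint ranges: [-179.16, 179.16], [-48.56, 103.87], [-65.8, 70.77], [-126.05, 130.52], [-82.76, 87.17], [-180, 180]. Speed limits (degrees/s): [127.2, 127.2, 147.25, 180, 180, 180].

### API

Orientations are given as [roll, pitch, yaw] about the fixed x, y, z axes, in that order (R = Rz(yaw) Ry(pitch) Rx(roll)).
In Python, from workcell import * gives the robot as it stands. The module is installed in compiled form; this text tells all that it offers.
- The arm moves only by the shell command python3 -m pendant 'ROWS' [FORCE]. ROWS is JSON, a list of rows, each a list of 3 entries, a list of its own where there are three numbers: the opening in per cent of the stroke, from 0 (shut) to 100 (fully open), then the shift along the world's x, y, z in mm, then the turn, a rotation vector about the world's x, y, z in degrees. A call has 1 to 20 rows; each row is the pose to reach, as a shift and turn from the pose measured when the call began; what a row does not reach only later rows make up. A row lasts 1/8 s, in which the tool goes at most 62.5 mm and 10.7 degrees, less where a joint would pass 70% of its speed; a pose out of reach is approached as far as the arm can. A call with a gripper value outside its range is refused whole. The fingers move at their own pace and stop on an object; FORCE is the grip in N (left out, the last holds). Time passes only in rows, so rows that repeat a pose let the fingers close. It gives the time, the measured TCP pose, the force and the opening at its end, in the units of the state.
- get_obs(): the state, without advancing time (a new reading comes with each control period).
- camera(name): name is "scene" or "top" or "wrist"; returns a dict with "img" (480x640x3 uint8, red, green, blue), "fx", "fy", "cx", "cy" (pixels), "cam_to_world" (4x4, takes a point from camera to world coordinates); the wrist camera has in their place "T_tool_cam" (4x4, takes a point from camera to tool coordinates, whose origin is the TCP and whose axes are the flange's). Camera axes: x right, y down, z forward; pixel columns grow to the right and rows downward; lengths in m; the calibration is good to about 2 mm. A picture is of the moment at which its call begins: read the wrist's pose just before it. There is no depth.
- job_done(): hands the job in, once; it reports no verdict.
Trained networks look in a picture, given as the dict that the camera call returned (one of the last four; its "shot" number tells which), for a name from the list of things; names that differ only in an ending like _2 or _b are one class to them, and where a whole thing is asked for, a point or a joint stands for the part that bears it (a point fixed in the world has none). Each returns a list of dicts, best first, with "confidence" (0 to 1); they miss things now and then, are a little off and sometimes report something else, mostly with a low value. They report only what shows in the picture. A call takes as long as a camera call. They do not tell look-alikes from the thing itself.
- regions_of(picture, label): "region" (480x640 bool, what is visible of it).
- pinpoint(picture, label): "position" ([x, y, z] in m, in world coordinates, good to about 4 mm: a listed point, or the origin of a listed thing).
The state is a dict: "time": time; "q": joint angles; "qd": joint speeds; "joint_efforts": joint torques, N m; "ee_pos": TCP position; "tcp_rot": TCP orientation; "wrist_force": force on the tool from outside, world axes, zero at the start; "torque": the same for the moment, N m; "opening": finger opening in m.
Only numpy, scipy, OpenCV 4.12 (cv2) and the standard library are available. Lean on these libraries where they do the work, as an engineer would, in place of code of your own. Each camera call takes 0.05 s, during which the arm holds its last target. There are 200 camera calls.

## Working session

There is one attempt and no reset: what is moved stays moved. The work goes in short steps, Python scripts to look and compute and a shell command to move; the robot and the scene stay as the last step left them, time stands still between calls to the robot, and variables do not carry over. Pictures are saved under pics/ and viewed, about 8 in all and at most 12, crops included, and the job is handed in when it is done.

```bash
mkdir -p pics; cat > h.py <<'E'
from workcell import *
import cv2, numpy as np
def save(p,n): cv2.imwrite('pics/'+n,p["img"][:,:,::-1])
E
python3 - <<'E'
from h import *
o=get_obs(); print({k:np.round(v,3).tolist() for k,v in o.items()})
for c in ("scene","top"):
    p=camera(c); save(p,c+"1.png")
    for n in ["beaker","beaker_rim","jar","jar_rim","mat","jar_lid","syringe","bottle_tall","bottle_short","curing_light","capsule0"]:
        print(c,n,[(np.round(d["position"],3).tolist(),round(d["confidence"],2)) for d in pinpoint(p,n)[:3]])
E
```

```text
{'time': 0.0, 'q': [63.542, 5.012, 10.036, 95.1, -0.0, 90.001], 'qd': [0.048, -0.073, 0.106, -0.009, -0.024, 0.021], 'joint_efforts': [0.0, -52.039, 46.48, 0.016, 0.0, 0.0], 'ee_pos': [0.245, 0.492, 0.231], 'tcp_rot': [-179.923, 0.0, 153.541], 'wrist_force': [-0.044, 0.39, -0.726], 'torque': [-0.04, -0.052, 0.008], 'opening': 0.086}
scene beaker [([0.526, 0.13, 0.004], 0.78)]
scene beaker_rim [([0.521, 0.136, 0.075], 0.79)]
scene jar [([0.51, -0.143, -0.004], 0.83), ([0.803, 0.11, -0.003], 0.41)]
scene jar_rim [([0.503, -0.14, 0.094], 0.68)]
scene mat [([0.509, 0.151, -0.004], 0.66), ([0.267, 0.29, 0.002], 0.64)]
scene jar_lid [([0.38, 0.003, 0.001], 0.74), ([0.516, -0.005, -0.003], 0.64)]
scene syringe [([0.517, -0.004, -0.004], 0.96)]
scene bottle_tall [([0.697, 0.035, -0.001], 0.92)]
scene bottle_short [([0.692, -0.044, 0.003], 0.61)]
scene curing_light [([0.802, 0.108, -0.006], 0.64)]
scene capsule0 []
top beaker [([0.52, 0.135, 0.002], 0.62)]
top beaker_rim []
top jar [([0.502, -0.141, 0.003], 0.83)]
top jar_rim [([0.502, -0.148, 0.087], 0.77)]
top mat [([0.268, 0.284, 0.004], 0.9), ([0.509, 0.148, 0.001], 0.89), ([0.524, 0.132, 0.075], 0.22)]
top jar_lid [([0.378, 0.002, 0.001], 0.57)]
top syringe [([0.518, -0.006, 0.0], 0.79)]
top bottle_tall [([0.698, 0.035, 0.003], 0.54)]
top bottle_short [([0.688, -0.041, -0.001], 0.59), ([0.7, 0.036, -0.001], 0.58), ([0.52, -0.003, -0.003], 0.33)]
top curing_light [([0.799, 0.115, 0.003], 0.77), ([0.517, 0.134, 0.003], 0.5)]
top capsule0 [([0.522, 0.125, 0.045], 0.62), ([0.519, 0.138, 0.045], 0.4)]
```

View pics/scene1.png

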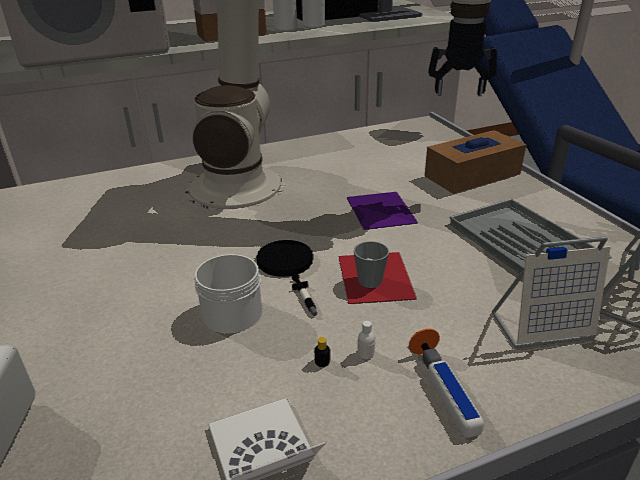

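View pics/top1.png

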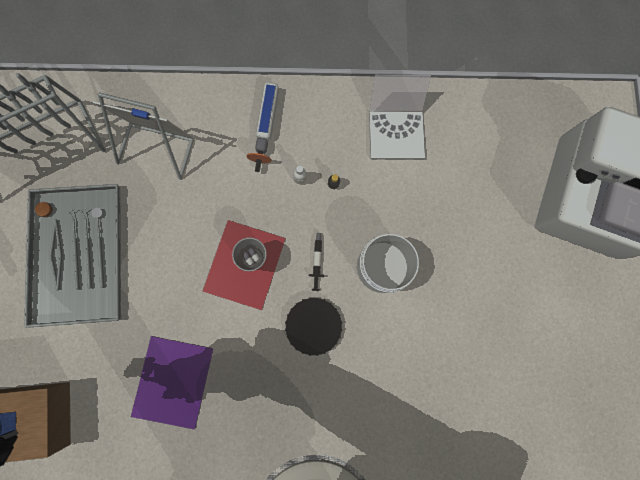

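```bash
cat >> h.py <<'E'
from scipy.spatial.transform import Rotation as Ro
import workcell
G=getattr(workcell,'tcp_to_grasp',None)
def target(g,e,a,tip=0,sy=1,rel=True):
    """grasp point g, tool e deg below horizontal at azimuth a, then tipped by tip about radial axis; gives shift mm, rotvec deg"""
    e,a=np.radians([e,a]); r=np.array([np.cos(a),np.sin(a),0])
    z=np.cos(e)*r-np.array([0,0,np.sin(e)]); y=sy*np.array([-np.sin(a),np.cos(a),0])
    R=Ro.from_matrix(np.c_[np.cross(y,z),y,z]); R=Ro.from_rotvec(r*np.radians(tip))*R
    p=np.array(g)+G*R.as_matrix()[:,2]
    o=get_obs(); R0=Ro.from_euler('xyz',o["tcp_rot"],degrees=True)
    return np.round((p-o["ee_pos"])*1000,1).tolist(), np.round((R*R0.inv()).as_rotvec(degrees=True),1).tolist()
E
python3 - <<'E'
from h import *
print(G)
for sy in (1,-1): print(target([.522,.134,.17],25,14.4,0,sy))
E
```

```text
0.0187
([293.4, -354.2, -69.2], [-7.0, -65.9, 36.3])
([293.4, -354.2, -69.2], [81.5, -8.6, -120.5])
```

```bash
python3 -m pendant '[[100,[60,-70,0],[-1,-10,6]],[100,[120,-140,0],[-2,-20,12]],[100,[180,-215,-20],[-3,-32,18]],[100,[240,-290,-40],[-5,-44,24]],[100,[293,-354,-60],[-6,-55,30]],[100,[293,-354,-69],[-7,-66,36]],[100,[293,-354,-69],[-7,-66,36]],[100,[293,-354,-69],[-7,-66,36]],[100,[293,-354,-69],[-7,-66,36]],[100,[293,-354,-69],[-7,-66,36]],[100,[293,-354,-69],[-7,-66,36]],[100,[293,-354,-69],[-7,-66,36]]]' 50
python3 - <<'E'
from h import *
o=get_obs(); print(np.round(o["q"],1),target([.522,.134,.045],25,14.4))
p=camera("top"); save(p,"top2.png"); 
for n in ["beaker","beaker_rim"]: print([(np.round(d["position"],3).tolist(),round(d["confidence"],2)) for d in pinpoint(p,n)])
p=camera("scene"); save(p,"scene2.png")
for n in ["beaker","beaker_rim"]: print([(np.round(d["position"],3).tolist(),round(d["confidence"],2)) for d in pinpoint(p,n)])
E
```

```text
time: 2.7
ee_pos: [0.5634, 0.147, 0.1412]
tcp_rot: [179.7, 65.6, -166.0]
wrist_force: [1.2, 0.6, 0.2]
opening: 0.0854
[ 14.8 -48.5 -65.8   7.2  -0.4   0.3] ([-25.0, -8.7, -104.1], [-0.3, 0.5, 0.1])
[([0.518, 0.135, 0.006], 0.92)]
[([0.52, 0.133, 0.075], 0.95), ([0.509, 0.152, 0.001], 0.64)]
[([0.522, 0.132, 0.003], 0.65)]
[([0.516, 0.134, 0.078], 0.89)]
```

View pics/scene2.png

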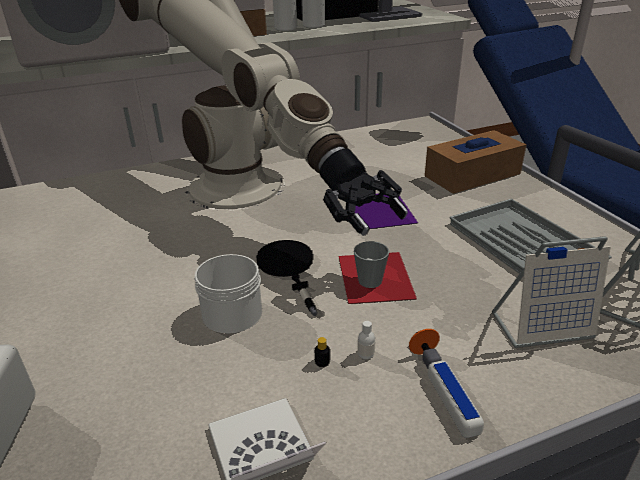

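```bash
cat > log.py <<'E'
from h import *
import json
o=get_obs(); json.dump({k:np.array(o[k]).tolist() for k in("q","ee_pos","tcp_rot")},open('fk.jsonl','a')); open('fk.jsonl','a').write("\n")
print(np.round(o["q"],1),np.round(o["ee_pos"],4))
E
sed -i 's/^o=get_obs.*$/o=get_obs(); f=open("fk.jsonl","a"); f.write(json.dumps({k:np.array(o[k]).tolist() for k in("q","ee_pos","tcp_rot")})+"\\n"); f.close()/' log.py
python3 log.py
python3 - <<'E'
from h import *
print(target([.520,.134,.15],45,14.4))
E
python3 -m pendant '[[100,[0,0,30],[-2,9,0]],[100,[0,0,40],[-4,18,0]],[100,[0,0,40],[-4,18,0]]]' >/dev/null; python3 log.py
python3 -m pendant '[[100,[10,0,0],[10,0,0]],[100,[10,0,0],[20,0,0]],[100,[10,0,0],[30,0,0]],[100,[10,0,0],[30,0,0]]]' >/dev/null; python3 log.py
python3 -m pendant '[[100,[0,0,0],[-10,0,0]],[100,[0,0,0],[-20,0,0]],[100,[0,0,0],[-30,0,0]],[100,[0,0,0],[-30,0,0]]]' >/dev/null; python3 log.py
python3 - <<'E'
from h import *
print(target([.520,.134,.15],45,14.4))
E
```

```text
[ 14.7 -48.5 -65.7   7.1  -0.4   0.3] [0.564  0.1456 0.1418]
([-31.2, -8.3, -5.0], [-5.2, 19.9, 0.2])
[ 14.4 -36.6 -42.7  36.5   0.2   0.7] [0.5665 0.1463 0.1871]
[  0.4 -38.1 -51.3  21.5  29.5  15.9] [0.5756 0.1447 0.1835]
[ 14.2 -35.  -42.1  35.6   0.2   0.4] [0.5756 0.1469 0.1852]
([-42.8, -9.6, -48.4], [-1.0, 2.2, 0.3])
```

```bash
cat > fk.py <<'E'
from h import *
import json
from scipy.optimize import least_squares
X0=Ro.from_matrix(np.array([[0,0,1],[0,1,0],[-1,0,0]]).astype(float))  # tool z=+x, y=+y
def fk(q,p,s5,s6):
    h,L1,L2,d5,L3,lat,lat2=p; q=np.radians(q)
    b=Ro.from_rotvec([0,0,q[0]]); ph=q[1]-q[2]; ps=ph+q[3]
    W=Ro.from_rotvec([0,ps,0]); S=W*Ro.from_rotvec([0,0,s5*q[4]])
    v=np.array([L1*np.sin(q[1])+L2*np.cos(ph),lat,h+L1*np.cos(q[1])-L2*np.sin(ph)])+W.apply([0,0,d5])+S.apply([L3,lat2,0])
    return b.apply(v), b*S*Ro.from_rotvec([s6*q[5],0,0])*X0
E
cat > fit.py <<'E'
from fk import *
D=[json.loads(l) for l in open('fk.jsonl')]+[dict(q=[63.542,5.012,10.036,95.1,0,90.001],ee_pos=[.245,.492,.231],tcp_rot=[-179.923,0,153.541])]
best=None
for s5 in(1,-1):
  for s6 in(1,-1):
    def res(p):
        return np.concatenate([(fk(d["q"],p,s5,s6)[0]-d["ee_pos"]) for d in D]+[1e-4*(np.array(p)-.2)])
    r=least_squares(res,[.2,.37,.5,.05,.3,0,0])
    ang=[np.degrees((fk(d["q"],r.x,s5,s6)[1]*Ro.from_euler('xyz',d["tcp_rot"],degrees=True).inv()).magnitude()) for d in D]
    print(s5,s6,np.round(r.x,3),"maxres mm",np.abs(r.fun[:-7]).max()*1e3,np.round(ang,1))
E
python3 fit.py
```

```text
1 1 [ 0.238  0.236  0.511  0.019  0.287  0.009 -0.009] maxres mm 6.3868029477957835 [0. 0. 0. 0. 0.]
1 -1 [ 0.238  0.236  0.511  0.019  0.287  0.009 -0.009] maxres mm 6.3868029477957835 [  0.6   1.4  31.8   0.9 180. ]
-1 1 [ 0.344 -0.401  0.473  0.108 -0.239  0.107 -0.105] maxres mm 26.604358054940047 [ 0.8  0.4 59.   0.4  0. ]
-1 -1 [ 0.344 -0.401  0.473  0.108 -0.239  0.107 -0.105] maxres mm 26.604358054940047 [  1.    1.4  66.3   1.  180. ]
```

```bash
cat > fk.py <<'E'
from h import *
import json
from scipy.optimize import least_squares
X0=Ro.from_matrix(np.array([[0,0,1],[0,1,0],[-1,0,0]]).astype(float))
def fk(q,p):
    h,L1,L2,L3,e1,e2,d5,lat=p; q=np.radians(q)
    b=Ro.from_rotvec([0,0,q[0]])
    U=Ro.from_rotvec([0,q[1],0]); F=Ro.from_rotvec([0,q[1]-q[2],0]); W=Ro.from_rotvec([0,q[1]-q[2]+q[3],0]); S=W*Ro.from_rotvec([0,0,q[4]])
    v=np.array([0,lat,h])+U.apply([e1,0,L1])+F.apply([L2,0,e2])+W.apply([d5,0,0])+S.apply([L3,0,0])
    return b.apply(v), b*S*Ro.from_rotvec([q[5],0,0])*X0
D=[json.loads(l) for l in open('fk.jsonl')]+[dict(q=[63.542,5.012,10.036,95.1,0,90.001],ee_pos=[.245,.492,.231],tcp_rot=[-179.923,0,153.541])]
pr=np.array([.25,.3,.45,.25,0,0,.05,0])
def res(p): return np.concatenate([(fk(d["q"],p)[0]-d["ee_pos"]) for d in D]+[2e-3*(np.array(p)-pr)])
r=least_squares(res,pr); P=r.x
if __name__=="__main__": print(np.round(P,3),"maxres mm",np.abs(r.fun[:-8]).max()*1e3)
E
python3 fk.py
```

```text
[ 0.161  0.421  0.519  0.285 -0.001  0.035  0.145 -0.   ] maxres mm 0.09320636775353441
```

```bash
cat > ik.py <<'E'
from fk import *
LO=np.array([-179.16,-48.56,-65.8,-126.05,-82.76,-180])+1.5; HI=np.array([179.16,103.87,70.77,130.52,87.17,180])-1.5
def pose(g,e,a,tip=0,be=0):
    e,a,be=np.radians([e,a,be]); r=np.array([np.cos(a),np.sin(a),0])
    z=np.cos(e)*r-np.array([0,0,np.sin(e)]); y=np.array([-np.sin(a),np.cos(a),0])
    R=Ro.from_matrix(np.c_[np.cross(y,z),y,z]); m=np.array([np.cos(a+be),np.sin(a+be),0])
    R=Ro.from_rotvec(np.cross([0,0,1],m)*np.radians(tip))*R
    return np.array(g)+G*R.as_matrix()[:,2],R
def ik(p,R,q0):
    f=lambda q:np.r_[(fk(q,P)[0]-p)*1000,(fk(q,P)[1]*R.inv()).as_rotvec(degrees=True)]
    s=least_squares(f,np.clip(q0,LO+.1,HI-.1),bounds=(LO,HI),max_nfev=60); return s.x,np.abs(s.fun).max()
J=np.array([.503,-.143,0])
def pour(e,a,be,T,off=.008,lipz=.118):
    t=np.radians(T); mu=np.radians(a+be); mh=np.array([np.cos(mu),np.sin(mu),0]); m=mh*np.sin(t)+[0,0,np.cos(t)]
    c=J-off*mh; c[2]=lipz+.034*np.sin(t); return pose(c-.030*m,e,a,T,be)
E
python3 - <<'E'
from ik import *
q0=np.array([14,-35,-42,36,0,0.])
for z in(.045,.10,.15):
  for e in(30,35,40,45,50): 
    s=""
    for a in(-10,5,14.4,25,40):
        q,er=ik(*pose([.52,.134,z],e,a),q0); s+=f"{a}:{er:.1f} "
    print(z,e,s)
for e in(35,40,45):
  for be in(-90,-75,-60,-45,-30,0):
    for a in(-50,-35,-15,5,25):
      p,R=pour(e,a,be,100)
      b=[ (p+R.apply([x,y,-G-l]))[2] for x in(-.038,.038) for y in(-.043,.043) for l in(.054,.2)]
      q,er=min((ik(p,R,np.array(s)) for s in([-16,-20,-20,30,0,90.],[-16,0,10,60,0,90.],[-16,0,10,60,0,-90.])),key=lambda t:t[1])
      if er<.5: print(e,be,a,"bodyminz %.3f"%min(b),np.round(q))
E
```

```text
0.045 30 -10:1.1 5:6.6 14.4:8.0 25:6.3 40:0.6 
0.045 35 -10:0.0 5:2.4 14.4:3.4 25:2.2 40:0.0 
0.045 40 -10:0.0 5:0.0 14.4:0.0 25:0.0 40:0.0 
0.045 45 -10:0.0 5:0.0 14.4:0.0 25:0.0 40:0.0 
0.045 50 -10:0.0 5:0.0 14.4:0.0 25:0.0 40:0.0 
0.1 30 -10:0.0 5:2.6 14.4:4.1 25:2.3 40:0.0 
0.1 35 -10:0.0 5:0.0 14.4:0.0 25:0.0 40:0.0 
0.1 40 -10:0.0 5:0.0 14.4:0.0 25:0.0 40:0.0 
0.1 45 -10:0.0 5:0.0 14.4:0.0 25:0.0 40:0.0 
0.1 50 -10:0.0 5:0.0 14.4:0.0 25:0.0 40:0.0 
0.15 30 -10:0.0 5:3.6 14.4:6.4 25:3.4 40:0.0 
0.15 35 -10:0.0 5:0.4 14.4:2.0 25:0.1 40:0.0 
0.15 40 -10:0.0 5:0.0 14.4:0.0 25:0.0 40:0.0 
0.15 45 -10:0.0 5:0.0 14.4:0.0 25:0.0 40:0.0 
0.15 50 -10:0.0 5:0.0 14.4:0.0 25:0.0 40:0.0 
35 -90 5 bodyminz 0.089 [ -43.   23.  -57. -118.   81.  135.]
35 -75 -15 bodyminz 0.111 [-42. -23. -60.  -6.  78.  76.]
35 -75 5 bodyminz 0.111 [-44.  24. -13. 112.  77. -43.]
35 -60 -50 bodyminz 0.120 [-36. -40. -63.   8.  54.  91.]
35 -60 -35 bodyminz 0.120 [-40. -24. -49.  30.  68.  63.]
35 -60 -15 bodyminz 0.120 [-42.   9. -19.  88.  70.  -1.]
35 -60 5 bodyminz 0.120 [-40.  28.   0. 117.  58. -33.]
35 -
[... 1690 characters left out ...]
 -23. -21.]
45 -75 5 bodyminz 0.107 [-42.  35.  -5. 129.  71. -62.]
45 -60 -50 bodyminz 0.114 [-39. -29. -59.   5.  67.  86.]
45 -60 -35 bodyminz 0.114 [-42.  -8. -36.  52.  77.  38.]
45 -60 -15 bodyminz 0.114 [-42.  24.  -7. 111.  68. -26.]
45 -60 5 bodyminz 0.114 [-39.  38.   9. 129.  53. -43.]
45 -45 -50 bodyminz 0.123 [-40.  -0. -25.  72.  68.  34.]
45 -45 -35 bodyminz 0.123 [-40.  17.  -8. 101.  63.   1.]
45 -45 -15 bodyminz 0.123 [-37.  32.   8. 121.  50. -20.]
45 -30 -50 bodyminz 0.134 [-37.  20.  -2. 105.  54.  14.]
45 -30 -35 bodyminz 0.134 [-35.  29.   9. 117.  45.  -1.]
45 -30 -15 bodyminz 0.134 [-31.  39.  22. 128.  33. -14.]
45 0 25 bodyminz 0.157 [ -6.  40.  27. 128. -25. -19.]
```

```bash
python3 - <<'E'
from h import *
for z in(.15,.095,.043): print(target([.524,.135,z],41,14.4))
E
```

```text
([-37.9, -8.4, -47.5], [-0.0, -1.7, 0.3])
([-37.9, -8.4, -102.5], [-0.0, -1.7, 0.3])
([-37.9, -8.4, -154.5], [-0.0, -1.7, 0.3])
```

```bash
python3 -m pendant '[[100,[-38,-8,-15],[0,-2,0]],[100,[-38,-8,-40],[0,-2,0]],[100,[-38,-8,-60],[0,-2,0]],[100,[-38,-8,-60],[0,-2,0]]]'
python3 log.py
python3 - <<'E'
from h import *
print(target([.524,.135,.043],41,14.4))
o=get_obs();p=camera("wrist"); save(p,"w1.png")
print([(np.round(d["position"],3).tolist(),round(d["confidence"],2)) for n in("beaker","beaker_rim") for d in pinpoint(p,n)])
E
```

```text
time: 4.88
ee_pos: [0.5365, 0.1385, 0.1227]
tcp_rot: [179.9, 49.1, -166.0]
wrist_force: [0.2, -0.2, 0.8]
opening: 0.0853
[ 14.7 -43.1 -54.   29.9  -0.4   0.4] [0.5365 0.1385 0.1227]
([1.2, -0.0, -92.0], [-0.1, 0.1, 0.3])
[([0.523, 0.134, 0.003], 0.55), ([0.521, 0.132, 0.074], 0.79)]
```

View pics/w1.png

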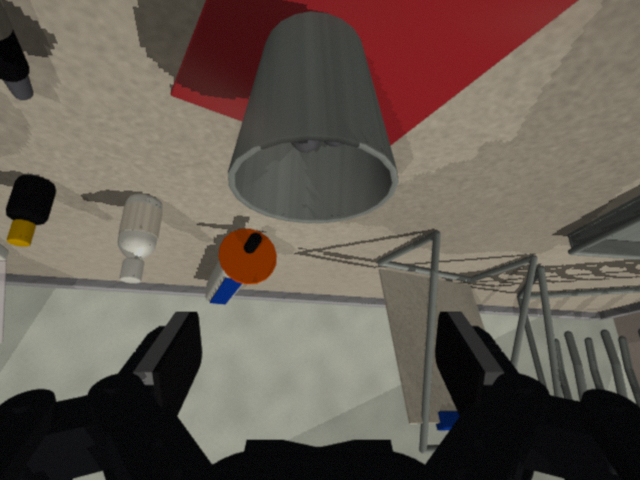

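```bash
python3 -m pendant '[[100,[1,-1,-30],[0,0,0]],[100,[1,-1,-60],[0,0,0]],[100,[1,-1,-80],[0,0,0]],[100,[1,-1,-92],[0,0,0]],[100,[1,-1,-92],[0,0,0]]]'
python3 -m pendant '[[50,[0,0,0],[0,0,0]],[30,[0,0,0],[0,0,0]],[20,[0,0,0],[0,0,0]],[0,[0,0,0],[0,0,0]],[0,[0,0,0],[0,0,0]],[0,[0,0,0],[0,0,0]]]' 50
python3 log.py; python3 fk.py
```

```text
time: 5.65
ee_pos: [0.5389, 0.1379, 0.0342]
tcp_rot: [180.0, 49.3, -165.9]
wrist_force: [-0.6, 1.0, -0.6]
opening: 0.0855
time: 6.4
ee_pos: [0.54, 0.1381, 0.0363]
tcp_rot: [180.0, 49.5, -165.9]
wrist_force: [-2.2, -0.8, 5.5]
opening: 0.0624
[ 14.5 -38.  -61.8  16.7  -0.3   0.3] [0.54   0.1381 0.0363]
[ 0.16   0.42   0.519  0.285 -0.     0.036  0.144 -0.   ] maxres mm 0.09965893110586155
```

```bash
python3 -m pendant '[[0,[0,0,10],[0,0,0]],[0,[0,0,25],[0,0,0]],[0,[0,0,40],[0,0,0]],[0,[0,0,40],[0,0,0]]]' 60
python3 - <<'E'
from h import *
o=get_obs(); p=camera("scene"); save(p,"s3.png"); cv2.imwrite('pics/s3c.png',cv2.resize(p["img"][150:350,230:480,::-1],None,fx=3,fy=3))
for n in ["beaker","beaker_rim"]: print([(np.round(d["position"],3).tolist(),round(d["confidence"],2)) for d in pinpoint(p,n)])
E
```

```text
time: 6.9
ee_pos: [0.5404, 0.1382, 0.078]
tcp_rot: [180.0, 49.6, -165.9]
wrist_force: [-0.1, -0.5, -1.2]
opening: 0.0618
[([0.525, 0.132, 0.047], 0.84)]
[([0.52, 0.136, 0.119], 0.73)]
```

View pics/s3c.png

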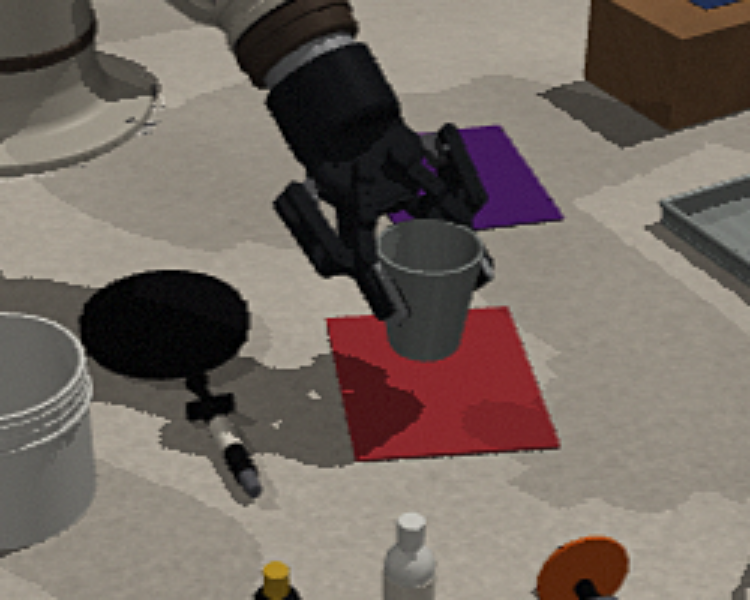

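```bash
cat > cup.py <<'E'
from ik import *
RC=Ro.from_euler('xyz',[180.,49.6,-165.9],degrees=True); GR=np.array([.5404-.5215,.1382-.1335,.078-.0445-.042]) # TCP - pivot (cup axis, 42 mm up), world axes at upright grasp
def cuppose(piv,daz,tip=0,maz=0):
    m=np.radians(maz); ax=np.cross([0,0,1],[np.cos(m),np.sin(m),0])
    Q=Ro.from_rotvec(ax*np.radians(tip))*Ro.from_rotvec([0,0,np.radians(daz)])
    return np.array(piv)+Q.apply(GR), Q*RC
def row(p,R):
    o=get_obs(); R0=Ro.from_euler('xyz',o["tcp_rot"],degrees=True)
    return np.round((p-o["ee_pos"])*1000).tolist(), np.round((R*R0.inv()).as_rotvec(degrees=True),1).tolist()
E
python3 - <<'E'
from cup import *
q=np.array(get_obs()["q"])
for piv,d,t in [([.5215,.1335,.165],0,0),([.52,.07,.165],-15,0),([.505,-.02,.165],-33,0),([.487,-.109,.165],-49.4,0)]+[([.487,-.109,.160],-49.4,t) for t in range(10,116,15)]:
    p,R=cuppose(piv,d,t,-65); q,er=ik(p,R,q); print(piv,t,row(p,R),np.round(q),round(er,2))
E
```

```text
[0.5215, 0.1335, 0.165] 0 ([1.0, 0.0, 81.0], [0.0, -0.1, 0.0]) [ 15. -43. -51.  33.  -0.   0.] 0.0
[0.52, 0.07, 0.165] 0 ([-0.0, -68.0, 81.0], [-0.0, -0.1, -15.0]) [ 13. -45. -51.  35. -10.   9.] 0.0
[0.505, -0.02, 0.165] 0 ([-16.0, -164.0, 81.0], [-0.0, -0.1, -33.0]) [  8. -46. -51.  39. -20.  18.] 0.0
[0.487, -0.109, 0.165] 0 ([-37.0, -258.0, 81.0], [-0.0, -0.1, -49.4]) [  1. -44. -50.  41. -27.  25.] 0.0
[0.487, -0.109, 0.16] 10 ([-37.0, -257.0, 73.0], [6.6, 7.7, -49.3]) [ -4. -40. -44.  47. -17.  28.] 0.0
[0.487, -0.109, 0.16] 25 ([-39.0, -254.0, 70.0], [16.6, 19.5, -48.6]) [-12. -32. -36.  56.  -2.  28.] 0.0
[0.487, -0.109, 0.16] 40 ([-41.0, -250.0, 67.0], [26.6, 31.3, -47.3]) [-19. -22. -27.  65.  11.  27.] 0.0
[0.487, -0.109, 0.16] 55 ([-43.0, -245.0, 66.0], [36.6, 43.0, -45.5]) [-25. -11. -18.  75.  23.  23.] 0.0
[0.487, -0.109, 0.16] 70 ([-45.0, -241.0, 66.0], [46.5, 54.7, -43.0]) [-29.   1.  -9.  86.  32.  19.] 0.0
[0.487, -0.109, 0.16] 85 ([-47.0, -237.0, 67.0], [56.4, 66.4, -39.8]) [-32.  13.  -1.  98.  39.  12.] 0.0
[0.487, -0.109, 0.16] 100 ([-49.0, -233.0, 70.0], [66.2, 78.0, -36.0]) [-35.  25.   7. 112.  45.   4.] 0.0
[0.487, -0.109, 0.16] 115 ([-50.0, -229.0, 73.0], [75.9, 89.5, -31.4]) [-36.  37.  12. 126.  49.  -5.] 0.0
```

```bash
python3 -m pendant '[[0,[0,0,30],[0,0,0]],[0,[0,0,60],[0,0,0]],[0,[1,0,81],[0,0,0]],[0,[0,-25,81],[0,0,-6]],[0,[0,-50,81],[0,0,-12]],[0,[-3,-75,81],[0,0,-17]],[0,[-8,-100,81],[0,0,-22]],[0,[-12,-130,81],[0,0,-27]],[0,[-16,-160,81],[0,0,-33]],[0,[-22,-190,81],[0,0,-38]],[0,[-29,-220,81],[0,0,-43]],[0,[-35,-245,81],[0,0,-47]],[0,[-37,-258,81],[0,0,-50]],[0,[-37,-258,81],[0,0,-50]],[0,[-37,-258,81],[0,0,-50]]]'
python3 - <<'E'
from cup import *
for t in range(0,116,10):
    p,R=cuppose([.487,-.109,.160],-49.4,t,-65); print(t,row(p,R))
p=camera("top"); save(p,"t4.png")
for n in ["beaker","beaker_rim","jar","jar_rim"]: print([(np.round(d["position"],3).tolist(),round(d["confidence"],2)) for d in pinpoint(p,n)])
E
```

```text
time: 8.93
ee_pos: [0.5026, -0.1195, 0.1559]
tcp_rot: [180.0, 49.4, 144.2]
wrist_force: [-0.8, -0.2, -2.7]
opening: 0.062
0 ([0.0, -1.0, -4.0], [-0.1, -0.1, 0.5])
10 ([-0.0, 1.0, -7.0], [9.0, 4.0, 0.5])
20 ([-1.0, 3.0, -10.0], [18.1, 8.2, 0.5])
30 ([-2.0, 5.0, -12.0], [27.1, 12.4, 0.5])
40 ([-4.0, 8.0, -13.0], [36.2, 16.6, 0.5])
50 ([-5.0, 11.0, -14.0], [45.3, 20.8, 0.5])
60 ([-6.0, 14.0, -15.0], [54.4, 25.0, 0.4])
70 ([-8.0, 17.0, -15.0], [63.5, 29.2, 0.4])
80 ([-9.0, 19.0, -14.0], [72.5, 33.3, 0.4])
90 ([-10.0, 22.0, -13.0], [81.6, 37.5, 0.4])
100 ([-12.0, 25.0, -11.0], [90.7, 41.7, 0.3])
110 ([-13.0, 27.0, -9.0], [99.8, 45.9, 0.3])
[([0.478, -0.126, 0.15], 0.73), ([0.48, -0.111, 0.123], 0.7)]
[([0.491, -0.108, 0.198], 0.72)]
[([0.473, -0.102, 0.15], 0.34)]
[([0.503, -0.145, 0.09], 0.75)]
```

View pics/t4.png

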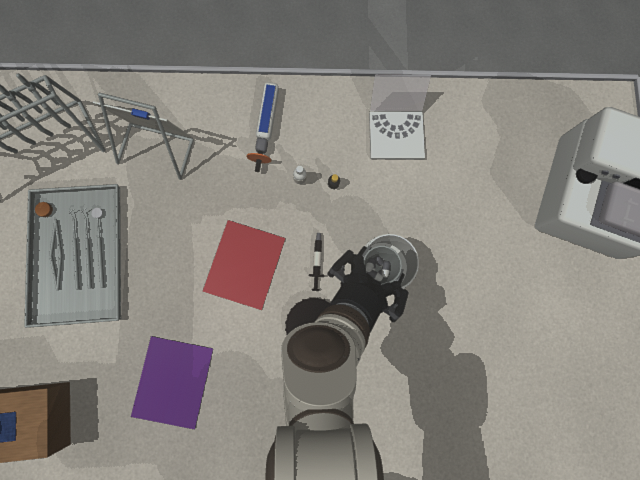

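```bash
python3 -m pendant '[[0,[0,0,-5],[6,3,0]],[0,[0,1,-7],[12,5,0]],[0,[-1,3,-10],[18,8,0]],[0,[-2,5,-12],[27,12,0]],[0,[-4,8,-13],[36,17,0]],[0,[-5,11,-14],[45,21,0]],[0,[-6,14,-15],[54,25,0]],[0,[-8,17,-15],[63,29,0]],[0,[-9,18,-14],[68,31,0]],[0,[-9,19,-14],[72,33,0]],[0,[-10,21,-14],[77,35,0]],[0,[-10,22,-13],[82,37,0]],[0,[-11,23,-12],[86,40,0]],[0,[-12,25,-11],[91,42,0]],[0,[-12,26,-10],[95,44,0]],[0,[-12,26,-10],[95,44,0]],[0,[-12,26,-10],[95,44,0]],[0,[-12,26,-10],[95,44,0]],[0,[-12,26,-10],[95,44,0]],[0,[-12,26,-10],[95,44,0]]]'
python3 - <<'E'
from cup import *
print(np.round(get_obs()["q"],1))
p=camera("scene"); save(p,"s5.png"); a=p["img"][130:350,150:400,::-1]
p=camera("top"); b=p["img"][180:350,290:490,::-1]
a=cv2.resize(a,(500,440)); b=cv2.resize(b,(300,255)); b=cv2.copyMakeBorder(b,0,185,0,0,0); cv2.imwrite("pics/c5.png",np.hstack([a,b]))
E
```

```text
time: 11.68
ee_pos: [0.4906, -0.0936, 0.1467]
tcp_rot: [135.2, -47.8, 143.1]
wrist_force: [-0.5, -0.1, -2.6]
opening: 0.0622
[-35.1  29.1   8.8 116.3  46.1   1.8]
```

View pics/c5.png

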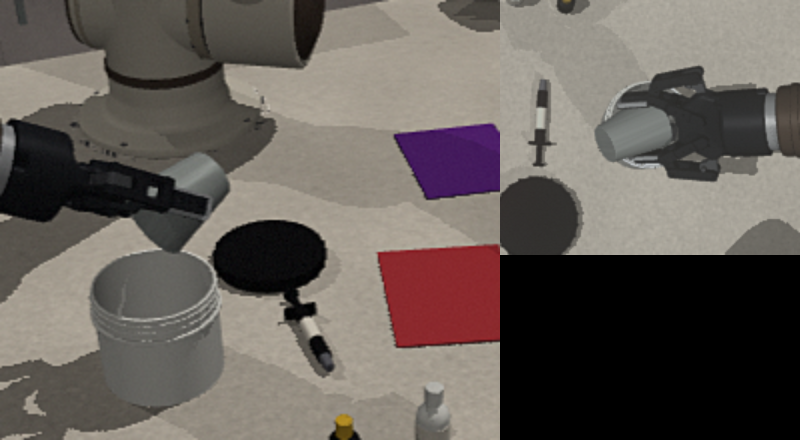

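```bash
python3 -m pendant '[[0,[0,1,1],[4,2,0]],[0,[-1,2,2],[8,3,0]],[0,[-1,2,2],[8,3,0]],[0,[-1,2,2],[8,3,0]],[0,[0,1,1],[0,0,0]],[0,[-1,2,2],[8,3,0]],[0,[0,1,1],[0,0,0]],[0,[-1,2,2],[8,3,0]],[0,[-1,2,2],[8,3,0]],[0,[-1,2,2],[8,3,0]]]'
python3 - <<'E'
from cup import *
for c in("scene","top"):
    p=camera(c); print(c,[(np.round(d["position"],3).tolist(),round(d["confidence"],2)) for d in pinpoint(p,"capsule0")])
p["img"]=p["img"]
print(row(*cuppose([.487,-.109,.165],-49.4,0,-65)), [np.round(get_obs()["wrist_force"],1) for _ in range(3)])
E
```

```text
time: 13.02
ee_pos: [0.4896, -0.0917, 0.1488]
tcp_rot: [127.4, -54.6, 149.2]
wrist_force: [1.0, -0.3, -1.0]
opening: 0.0619
scene []
top []
([13.0, -29.0, 7.0], [-102.6, -47.6, -0.4]) [array([-0.6,  0. , -1.5]), array([-0.6,  0. , -1.5]), array([-0.6,  0. , -1.5])]
```

```bash
python3 -m pendant '[[0,[1,-3,-2],[-9,-4,0]],[0,[3,-7,-5],[-18,-8,0]],[0,[4,-10,-5],[-27,-13,0]],[0,[5,-13,-5],[-36,-17,0]],[0,[7,-16,-5],[-45,-21,0]],[0,[8,-19,-4],[-54,-25,0]],[0,[10,-22,-2],[-63,-29,0]],[0,[11,-24,0],[-72,-33,0]],[0,[12,-26,2],[-81,-38,0]],[0,[12,-28,4],[-90,-42,0]],[0,[13,-29,6],[-99,-46,0]],[0,[13,-29,8],[-103,-48,0]],[0,[13,-29,8],[-103,-48,0]],[0,[13,-29,8],[-103,-48,0]]]'
python3 - <<'E'
from cup import *
p=camera("top"); print([(np.round(d["position"],3).tolist(),round(d["confidence"],2)) for d in pinpoint(p,"capsule0")])
cv2.imwrite("pics/c6.png",cv2.resize(p["img"][220:310,330:450,::-1],None,fx=6,fy=6,interpolation=cv2.INTER_CUBIC))
print(np.round(get_obs()["wrist_force"],1))
for piv,d in [([.505,-.02,.165],-33),([.52,.07,.165],-15),([.5215,.1335,.165],0),([.5215,.1335,.0485],0)]: print(row(*cuppose(piv,d)))
E
```

```text
time: 14.98
ee_pos: [0.5028, -0.1206, 0.1585]
tcp_rot: [-179.6, 49.9, 145.3]
wrist_force: [0.5, 0.2, -1.5]
opening: 0.062
[([0.505, -0.18, 0.015], 0.5)]
[-0.5  0.1 -1.4]
([21.0, 95.0, -2.0], [0.4, 0.1, 16.2])
([37.0, 191.0, -2.0], [0.4, 0.2, 34.2])
([38.0, 259.0, -2.0], [0.4, 0.3, 49.2])
([38.0, 259.0, -118.0], [0.4, 0.3, 49.2])
```

View pics/c6.png

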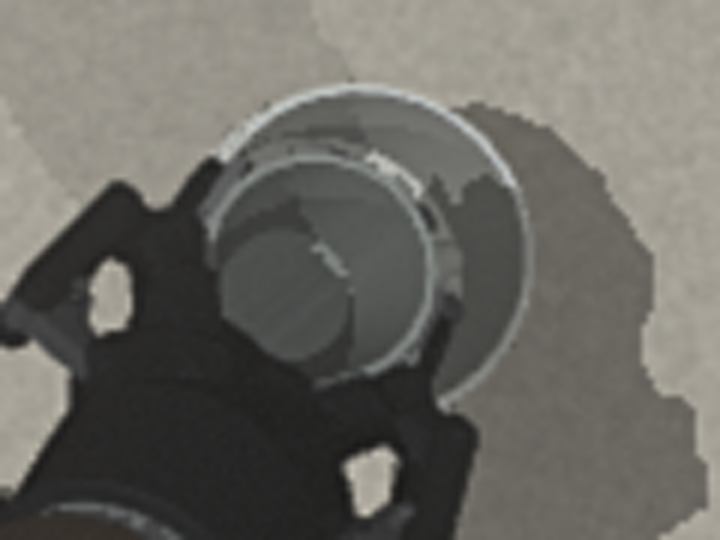

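```bash
python3 -m pendant '[[0,[5,15,0],[0,0,4]],[0,[10,45,0],[0,0,9]],[0,[17,75,0],[0,0,14]],[0,[22,105,0],[0,0,19]],[0,[28,135,0],[0,0,24]],[0,[32,165,0],[0,0,29]],[0,[36,190,0],[0,0,34]],[0,[37,215,0],[0,0,40]],[0,[36,240,-10],[0,0,45]],[0,[36,260,-30],[0,0,49]],[0,[36,262,-60],[0,0,49]],[0,[36,262,-85],[0,0,49]],[0,[36,262,-105],[0,0,49]],[0,[36,262,-105],[0,0,49]],[0,[36,262,-105],[0,0,49]]]'
python3 - <<'E'
from cup import *
print(row(*cuppose([.520,.1365,.045],0)),np.round(get_obs()["wrist_force"],1))
p=camera("scene"); print([(np.round(d["position"],3).tolist(),round(d["confidence"],2)) for n in("beaker","beaker_rim") for d in pinpoint(p,n)])
cv2.imwrite("pics/c7.png",cv2.resize(p["img"][200:320,310:460,::-1],None,fx=4,fy=4,interpolation=cv2.INTER_CUBIC))
E
```

```text
time: 16.95
ee_pos: [0.5396, 0.1407, 0.0547]
tcp_rot: [-179.5, 50.0, -165.7]
wrist_force: [0.8, -0.5, -2.0]
opening: 0.062
([-1.0, 0.0, -18.0], [0.2, 0.4, 0.2]) [ 0.8 -0.5 -2. ]
[([0.523, 0.133, 0.022], 0.67), ([0.521, 0.137, 0.095], 0.63), ([0.523, 0.134, 0.019], 0.61)]
```

View pics/c7.png

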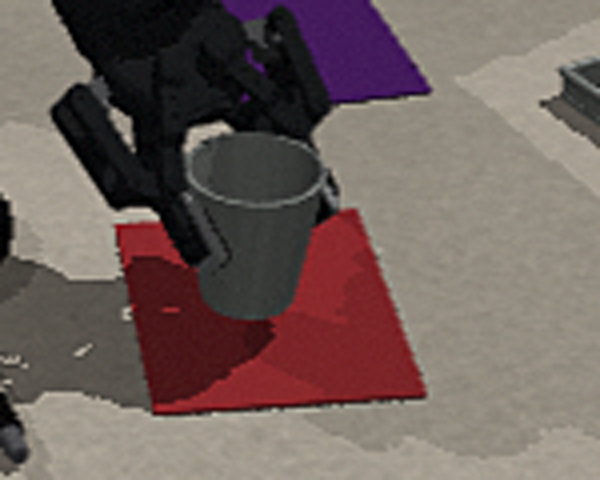

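Upright, 18 mm above the mat. Lower gently.

```bash
python3 -m pendant '[[0,[-1,0,-6],[0,0,0]],[0,[-1,0,-11],[0,0,0]],[0,[-1,0,-14],[0,0,0]],[0,[-1,0,-16],[0,0,0]],[0,[-1,0,-17],[0,0,0]],[0,[-1,0,-17],[0,0,0]]]'
python3 -m pendant '[[0,[0,0,-1],[0,0,0]],[0,[0,0,-1],[0,0,0]]]'
```

```text
time: 17.85
ee_pos: [0.5386, 0.141, 0.038]
tcp_rot: [-179.5, 50.0, -165.7]
wrist_force: [-0.6, 0.2, -1.2]
opening: 0.0621
time: 18.1
ee_pos: [0.5385, 0.141, 0.0369]
tcp_rot: [-179.5, 50.0, -165.7]
wrist_force: [0.4, 0.2, -1.8]
opening: 0.0617
```

```bash
python3 -m pendant '[[0,[0,0,-1],[0,0,0]],[0,[0,0,-1],[0,0,0]]]'; python3 -m pendant '[[0,[0,0,-1],[0,0,0]],[0,[0,0,-1],[0,0,0]]]'
```

```text
time: 18.35
ee_pos: [0.539, 0.1411, 0.0368]
tcp_rot: [-179.5, 50.1, -165.7]
wrist_force: [-0.9, -0.1, 3.1]
opening: 0.0621
time: 18.6
ee_pos: [0.5395, 0.1412, 0.0368]
tcp_rot: [-179.5, 50.2, -165.7]
wrist_force: [-1.4, -0.1, 5.0]
opening: 0.0621
```

```bash
python3 -m pendant '[[80,[0,0,0],[0,0,0]],[100,[0,0,0],[0,0,0]],[100,[0,0,0],[0,0,0]],[100,[0,0,0],[0,0,0]],[100,[0,0,0],[0,0,0]]]' 20
python3 -m pendant '[[100,[0,0,15],[0,0,0]],[100,[0,0,40],[0,0,0]],[100,[0,0,80],[0,0,0]],[100,[0,0,120],[0,0,0]],[100,[0,0,150],[0,0,0]],[100,[0,60,160],[0,0,0]],[100,[-20,120,160],[0,0,0]],[100,[-40,180,160],[0,0,0]],[100,[-40,180,160],[0,0,0]]]'
python3 - <<'E'
from h import *
ims=[]
for c in("top","scene"):
    p=camera(c); ims.append(p["img"])
    for n in ["beaker","beaker_rim","jar","mat","jar_lid","syringe","bottle_tall","bottle_short","curing_light","capsule0"]:
        print(c,n,[(np.round(d["position"],3).tolist(),round(d["confidence"],2)) for d in pinpoint(p,n)[:6]])
a=cv2.resize(ims[0][190:320,190:440],(750,390),interpolation=cv2.INTER_CUBIC)
cv2.imwrite("pics/c8.png",a[:,:,::-1])
cv2.imwrite("pics/c9.png",cv2.resize(ims[1][190:460,170:500],(733,600),interpolation=cv2.INTER_CUBIC)[:,:,::-1])
E
```

```text
time: 19.23
ee_pos: [0.5395, 0.1412, 0.0367]
tcp_rot: [-179.5, 50.2, -165.7]
wrist_force: [0.4, -0.6, 0.1]
opening: 0.0856
time: 20.35
ee_pos: [0.4973, 0.3258, 0.1963]
tcp_rot: [-179.5, 50.1, -165.3]
wrist_force: [-0.6, -0.5, -0.6]
opening: 0.0853
top beaker [([0.518, 0.136, 0.003], 0.8)]
top beaker_rim [([0.525, 0.135, 0.073], 0.79), ([0.498, -0.146, 0.089], 0.69), ([0.506, 0.15, -0.002], 0.66), ([0.54, -0.149, 0.016], 0.58), ([0.504, -0.143, 0.002], 0.57)]
top jar []
top mat [([0.266, 0.284, -0.003], 0.8), ([0.511, 0.15, -0.001], 0.66)]
top jar_lid [([0.381, 0.001, 0.005], 0.77)]
top syringe [([0.517, -0.004, -0.002], 0.65)]
top bottle_tall []
top bottle_short [([0.688, -0.041, 0.001], 0.6), ([0.518, 0.14, 0.002], 0.22)]
top curing_light [([0.795, 0.115, 0.003], 0.7), ([0.511, 0.151, -0.003], 0.26)]
top capsule0 [([0.53, -0.16, 0.012], 0.67), ([0.49, -0.181, 0.01], 0.67), ([0.47, -0.142, 0.006], 0.6), ([0.506, -0.18, 0.014], 0.6), ([0.541, -0.149, 0.014], 0.54), ([0.52, -0.171, 0.011], 0.51)]
scene beaker [([0.525, 0.134, -0.0], 0.83)]
scene beaker_rim [([0.519, 0.138, 0.079], 0.7), ([0.698, 0.032, 0.001], 0.7)]
scene jar [([0.506, -0.145, -0.002], 0.67)]
scene mat [([0.27, 0.291, 0.001], 0.82), ([0.507, 0.151, -0.003], 0.64), ([0.523, 0.135, 0.005], 0.21)]
scene jar_lid [([0.38, 0.003, -0.002], 0.75)]
scene syringe [([0.518, -0.005, -0.001], 0.56)]
scene bottle_tall [([0.7, 0.035, -0.0], 0.89)]
scene bottle_short [([0.691, -0.042, 0.006], 0.81)]
scene curing_light [([0.803, 0.111, -0.005], 0.86)]
scene capsule0 [([0.507, -0.144, -0.003], 0.74)]
```

View pics/c8.png

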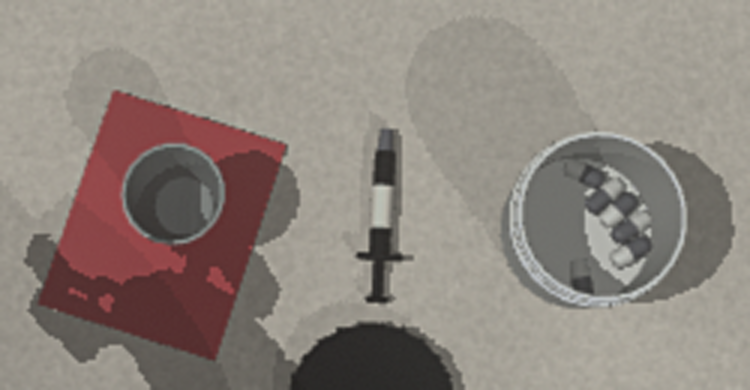

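View pics/c9.png

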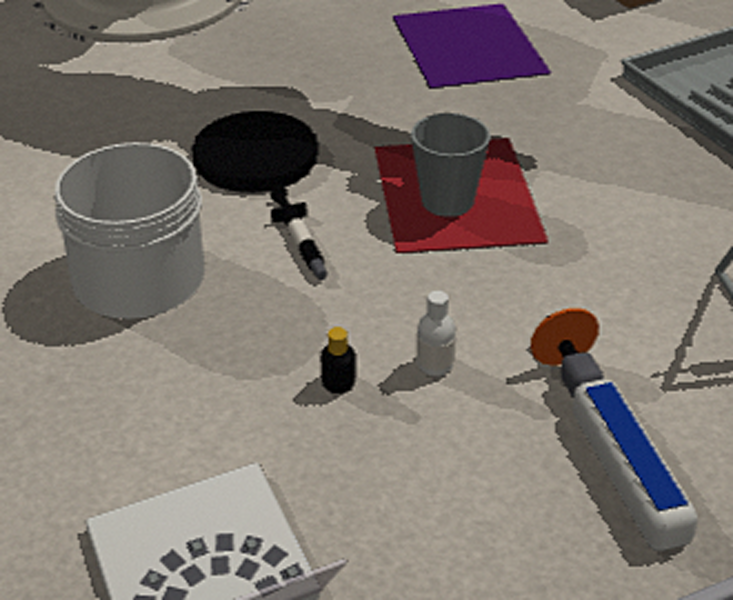

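Six capsules detected in the jar, beaker empty and upright on the red mat, everything else in place, and the robot clear.

```bash
python3 -c "
from workcell import *
print(job_done())"
```

```text
the job is handed in; nothing more can be done
None
```

I gripped the beaker from the side, tipped it over the jar to about 113°, with a couple of small shakes, and stood it back upright on the red mat. I then backed the gripper off and handed the job in after about 20.5 s of the 48 s allowed.

**Last checks before hand-in:**
- **Capsules:** the top picture showed six detections, all low inside the jar (heights about 6–14 mm, within about 45 mm of its centre). The beaker looked empty.
- **Beaker:** it stood upright at about (0.521, 0.135), roughly 20 mm from the mat's centre.
- **Jar:** standing, in its original place to within a few mm.
- **Lid, syringe, bottles and curing light:** each found within about 5 mm of where it started.
- **Robot:** touching nothing, with the gripper open.

**Checks that missed or disagreed:**
- In the last top picture the jar and the tall bottle were not detected, but both were found in the scene picture.
- The scene camera cannot see into the jar, so the capsule count rests on the top picture alone.
- My first plan, a grasp 25° below horizontal, ran into joint limits, so I switched to about 41°.
- The grip opening read 62 mm where 59 mm was expected, but the hold was steady throughout.

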